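# Clamp the ingot mould's cover with the lever bolt

### The arm

A 6-joint arm with a two-finger parallel gripper is mounted at the origin on the work surface. World frame = base frame: x ahead of the robot, y to its left, z up, the work surface at z = 0. Lengths are in mm, angles in degrees, forces in N, time in s.
With the tool pointing down it reaches from about 300 to 750 mm from the base axis. Payload 8.5 kg.
Tool frame: the origin (TCP) lies between the finger pads; the fingertips stand 17 mm ahead of it and the grasp point (between the pads) lies 2 mm behind it; z points along the fingers, y is the line along which they close (so a half turn about z gives the same grasp; the last joint's range is limited). The gripper opens to 85 mm and grips with 20 to 120 N. Pads are 22 mm wide; open, the fingers measure 114 mm over their backs; the gripper's body (76 mm by 85 mm) begins 54 mm behind the grasp point. The pads swing forward as they close: fully open they stand 13 mm farther back than shut.
Start: joints at [-12.336, 21.807, 74.336, -0, 83.858, -12.336], TCP at [549.982, 0.002, 220.122] pointing down, gripper open.
Joint ranges: [-178.18, 178.18], [-50.72, 133.34], [12.68, 142.11], [-81.47, 261.47], [9.98, 163.14], [-165.26, 165.26]. Speed limits (degrees/s): [136.94, 136.94, 180, 180, 180, 180].

### API

Orientations are given as a 3x3 rotation matrix whose columns are the frame's x, y, z axes.
In Python, from plant import bot, optics gives the robot as it stands.
- The arm moves only by the tool jog_arm, never from a script. Its argument "rows" is a list of rows, each an object of numbers: "tx", "ty", "tz": the shift along the tool's x, y, z in cm; "wx", "wy", "wz": the turn, a rotation vector about the tool's x, y, z in rad; "hand": the finger opening in cm, from 0 to 8.54. A call has 1 to 8 rows; each row is the pose to reach, as a shift and turn from the pose commanded when the call began, along the tool's axes at that moment; what a row does not reach only later rows make up. A row lasts 1/10 s, in which the tool goes at most 50 mm and 8.59 degrees, less where a joint would pass 70% of its speed; a pose out of reach is approached as far as the arm can. A call with a gripper value outside its range is refused whole. The fingers move at their own pace and stop on an object; the grip force is fixed at half the most. Time passes only in rows, so rows that repeat a pose let the fingers close. It gives the time, the measured TCP pose, the force, the opening and the grip force at its end, in the units of the state.
- bot.sense(): the state, without advancing time (a new reading comes with each control period).
- optics.snapshot(name): name is "scene" or "side" or "wrist"; returns a dict with "color" (480x640x3 uint8, red, green, blue), "mtx" (3x3 intrinsics, pixels), "dist" ([k1, k2, p1, p2, k3] as OpenCV has them; the pictures are not rectified), "R" (3x3) and "t" (3): a world point X has camera coordinates R X + t. Camera axes: x right, y down, z forward; pixel columns grow to the right and rows downward; lengths in mm; the calibration is good to about 2 mm. A picture is of the moment at which its call begins. There is no depth.
- bot.job_done(): hands the job in; it is judged then, once.
The state is a dict: "t": time; "joint_positions": joint angles; "dq": joint speeds; "joint_efforts": joint torques, N m; "position": TCP position; "tool_rot": TCP orientation; "ft_force": force on the tool from outside, world axes, zero at the start; "ft_torque": the same for the moment, N m; "opening": finger opening in mm; "finger_force": force on a finger pad.
Only numpy, scipy, OpenCV 4.12 (cv2) and the standard library are available. Lean on these libraries where they do the work, as an engineer would, in place of code of your own. Each camera call takes 0.05 s, during which the arm holds its last target. There are 200 camera calls.

### The job

Clamp the cover onto the ingot mould ready for casting: with its lever standing up, screw the lever bolt of the yoke clockwise until its foot is just snug on the cover - firm to the feel, not forced, since the cover is brittle graphite - then fold the lever down flat to lock it and let go. Leave the cover seated on the mould and the other things on the bench where they are.

Things in the scene. Friction and masses are not known exactly. Their poses are not given: they have to be found in the camera images.
- cradle: Fixed steel casting cradle. Base plate 210 x 160 x 10 mm, origin at the centre of its underside, x along the mould, z up. Two 24 mm square posts at y = +-62 mm carry a yoke bar across the mould (26 mm along x, 148 mm along y, underside 98 mm, top 122 mm up); the lever bolt stands in its middle, on the cradle's z axis.
- cover: Loose dark graphite cover plate of the mould, 170 x 84 x 10 mm, 0.5 kg, with a register below that sits in the cavity (about 2 mm play) and a pouring cup at one end. Origin at the centre of the plate's underside. When seated its top is 73.5 mm above the bench.
- lever_bolt: Turning head of the lever bolt: steel collar, two cheeks on it (42 mm over their outsides, tops 34 mm up) hold the lever's pivot. Origin on the bolt axis at the collar's underside, 124 to 132 mm above the bench; z up. x points the way the lever folds down; y is the pivot axis. Turning clockwise seen from above screws it in, 12 mm a turn (1.9 mm a rad). It stays where it is left.
- collar (a point): Centre of the collar's top face; the collar is 34 mm in diameter, 12 mm high. The free thread drags about 0.08 N m. Once the foot touches the cover its rubbing makes the drag climb about 0.016 N m per N of clamping: 0.15 to 0.35 N m over the free drag is snug (10 to 25 N). Read it while turning or after a small forward nudge: an arm that overshoots and springs back hides it.
- shank (a point): Point on the bolt axis 30 mm below lever_bolt's origin. Below is the foot, 56 mm wide, turning with the bolt; its setting on the bolt varies by 4 mm, so it starts 1 to 6 mm above the cover (0.5 to 3.3 rad of turning). It is sprung: about 35 N more per rad after touching; over 30 N is too tight. Folding the lever drives it 1.7 mm further (about 35 N more); 85 N cracks the cover.
- pivot (a point): Centre of the lever's pivot, on the bolt axis, 24 mm above lever_bolt's origin; same axes as lever_bolt.
- lever_tip (a point): Middle of the lever's free end, 80 mm from the pivot. The lever is a flat steel blade, 28 mm wide (along the pivot axis), 10 mm thick, reaching from 6 to 80 mm from the pivot; standing, it can be gripped across its thickness from above and used to turn the bolt. z points along the lever away from the pivot, y along the pivot axis.
- lever (a joint): Fold of the lever, rad: 0 standing straight up (start), 1.57 folded flat towards the lever_bolt's x axis, at its stop. It stays where it is left (friction 0.2 N m, plus up to 0.15 N m from the clamp load).
- hammer: Bystander: hammer 280 mm long, lying on the bench.
- ingot: Bystander: bare metal ingot 110 x 44 x 24 mm, lying on the bench.
- spare_mould: Bystander: open dark mould 150 x 80 x 70 mm, standing on the bench.

How it is judged (in metres and radians):
On the way:
1. with the lever still standing (less than 0.3 rad folded), the foot bears snugly on the cover, 6 to 30 N (contact force between lever_bolt and cover between 6 and 30 N and value of joint lever below 0.3 rad), for 0.2 s.
At the end, for the whole second after the job is handed in: The lever is folded flat (joint above 1.45 of 1.57 rad), the foot clamps the cover with 42 to 66 N (about 35 N of which the lever's cam gives), and the cover lies still and level on the mould, within 8 mm of where it was (value of joint lever above 1.45 rad and contact force between lever_bolt and cover between 42 and 66 N and distance of cover from where it was at the start of the episode below 0.008 m and angle between cover's own z axis and vertical below 0.03 rad and linear speed of cover below 0.01 m/s); the robot touches nothing.
It fails at once if the foot presses the cover with more than 85 N (it would crack) (contact force between lever_bolt and cover above 85 N).
It fails at once if the robot bears on the cover with more than 15 N (contact force between the arm and cover above 15 N).
It fails at once if the hammer is disturbed (moved over 30 mm) (distance of hammer from where it was at the start of the episode above 0.03 m).
It fails at once if the ingot is disturbed (moved over 30 mm) (distance of ingot from where it was at the start of the episode above 0.03 m).
It fails at once if the spare mould is disturbed (moved over 30 mm) (distance of spare_mould from where it was at the start of the episode above 0.03 m).
It also fails if it takes over 67 s, if anything falls off the work surface, if the arm or the gripper's body presses on something with over 40 N, if the wrist force passes 120 N, or if a joint passes its speed limit or range.

## Working session

There is one attempt and no reset: what is moved stays moved. The work goes in short steps, Python scripts to look and compute and a tool call to move; the robot and the scene stay as the last step left them, time stands still between calls to the robot, and variables do not carry over. Pictures are saved under pics/ and viewed, at most 10 in all, crops included, and the job is handed in when it is done.

Besides the shell and the picture viewer there is one more tool, called after "Call:" as a command line: name --argument value ..., lists and objects as JSON in quotes. jog_arm: Moves the arm, as the interface text tells. Its arguments: {"type":"object","properties":{"rows":{"type":"array"}},"required":["rows"]}

```bash
mkdir -p pics; ls; python3 - <<'E'
from plant import bot, optics
import cv2,pickle
d={}
for n in("scene","side","wrist"):
    s=optics.snapshot(n);d[n]=s;cv2.imwrite(f"pics/{n}0.png",s["color"][:,:,::-1])
    print(n,s["mtx"].tolist(),s["dist"],s["R"].round(3).tolist(),s["t"])
pickle.dump(d,open("s0.pkl","wb"))
s=bot.sense();print(s)
E
```

```text
pics
scene [[454.95734236455115, 0.0, 313.70319002936884], [0.0, 454.95734236455115, 237.03308703671806], [0.0, 0.0, 1.0]] [-0.08471883  0.          0.          0.          0.        ] [[-0.442, 0.897, 0.005], [0.559, 0.28, -0.781], [-0.702, -0.342, -0.625]] [ 230.01671914 -175.44833077 1685.80244214]
side [[600.8944515670938, 0.0, 313.69817137657304], [0.0, 600.8944515670938, 234.2290783073226], [0.0, 0.0, 1.0]] [-0.00181403  0.          0.          0.          0.        ] [[-0.447, -0.895, -0.012], [-0.556, 0.288, -0.779], [0.701, -0.341, -0.626]] [ 235.72724369  418.98891578 1144.44100851]
wrist [[403.77472960872353, 0.0, 328.46127754637183], [0.0, 403.77472960872353, 236.603836920374], [0.0, 0.0, 1.0]] [-0.03372966  0.          0.          0.          0.        ] [[1.0, -0.001, -0.001], [-0.001, -0.963, 0.268], [-0.001, -0.268, -0.963]] [-550.80792499  -34.05794301  377.72822032]
{'t': 0.15, 'joint_positions': array([-1.23378317e+01,  2.18338700e+01,  7.43703524e+01,  7.89516262e-04,
        8.38593996e+01, -1.23349861e+01]), 'dq': array([ 0.10591394, -0.16602988, -0.14388016, -0.11205176,  0.01254051,
       -0.02681129]), 'joint_efforts': array([ 1.94521621e-03, -4.48624384e+01, -2.31344014e+01, -1.86937300e-04,
        3.77541786e-03, -1.65174959e-05]), 'position': array([5.49775761e+02, 3.07975973e-02, 2.19663301e+02]), 'tool_rot': array([[ 5.12835047e-05,  9.99999413e-01, -1.08184069e-03],
       [ 9.99999967e-01, -5.10123670e-05,  2.50652306e-04],
       [ 2.50596971e-04, -1.08185351e-03, -9.99999383e-01]]), 'ft_force': array([ 0.18044808, -0.69911346,  0.08823292]), 'ft_torque': array([-0.01370496,  0.03976555, -0.01981249]), 'finger_force': 0.0, 'opening': 85.2594655112578}
```

View pics/scene0.png

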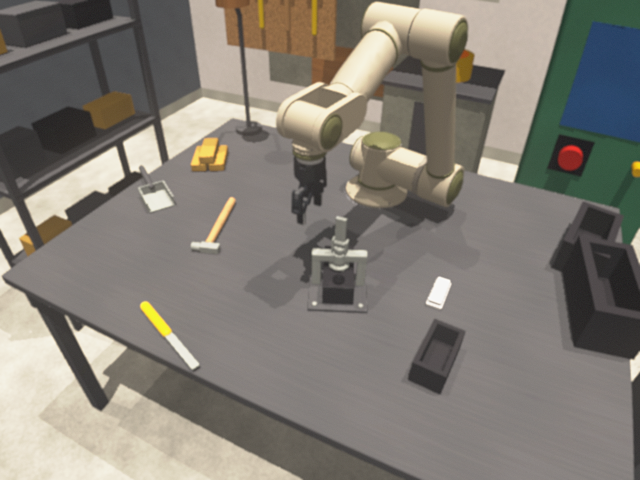

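View pics/side0.png

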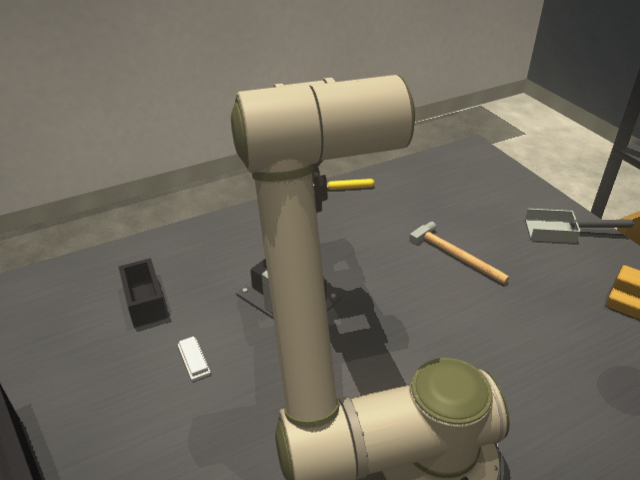

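View pics/wrist0.png

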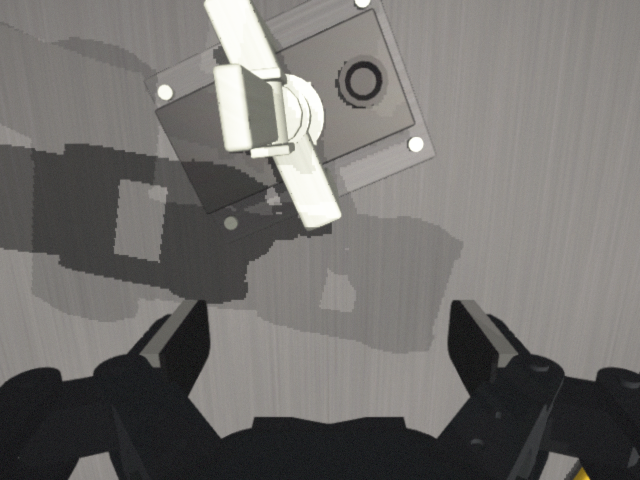

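The wrist view shows the cradle's screws at (165,92), (362,2), (416,144) and (231,223), and the lever's end face around (215–250, 66–152). The scene view shows the lever standing at (340,220–245), clear of the hammer, ingot and spare mould. The side view is blocked by the arm.

```bash
cat > h.py <<'E'
import numpy as np,cv2
def ray(s,px):
    u=cv2.undistortPoints(np.array([[px]],float),s["mtx"],s["dist"])[0,0]
    R=s["R"];return -R.T@s["t"],R.T@np.array([u[0],u[1],1])
def atz(s,px,z):
    c,d=ray(s,px);return c+d*(z-c[2])/d[2]
def proj(s,X):
    return cv2.projectPoints(np.array(X,float).reshape(-1,1,3),cv2.Rodrigues(s["R"])[0],s["t"],s["mtx"],s["dist"])[0][:,0]
E
python3 - <<'E'
import pickle,cv2,numpy as np
from h import *
d=pickle.load(open("s0.pkl","rb"))
w=d["wrist"]
print("cam",ray(w,(320,240))[0])
sc=[atz(w,p,12) for p in[(165,92),(362,2),(416,144),(231,223)]]
for p in sc:print(p.round(1))
print("mean",np.mean(sc,0))
for z in(228,232,236):
    c=np.array([atz(w,p,z) for p in[(215,66),(243,66),(250,150),(222,152)]]);print(z,c.round(1)[:,:2].tolist(),c.mean(0))
for p in[(204,0),(244,0),(340,215),(306,229)]:print(atz(w,p,122).round(1))
a=w["color"][0:240,150:450];b=d["scene"]["color"][195:320,290:390]
o=np.zeros((480,800,3),np.uint8);o[:320,:400]=cv2.resize(a,(400,320),interpolation=3);o[:480,410:794]=cv2.resize(b,(384,480),interpolation=3)
cv2.imwrite("pics/crop1.png",o[:,:,::-1])
E
```

```text
cam [551.1728154   68.07307956 372.56208281]
[411.8  95.4  12. ]
[578.  163.9  12. ]
[627.4  51.6  12. ]
[461.1 -19.3  12. ]
mean [519.57074805  72.88649295  12.        ]
228 [[513.0, 87.2], [522.5, 87.1], [523.5, 59.4], [513.5, 58.8]] [518.11568078  73.12814227 228.        ]
232 [[514.1, 86.7], [523.3, 86.6], [524.2, 59.7], [514.6, 59.0]] [519.03036419  72.98826983 232.        ]
236 [[515.1, 86.1], [524.0, 86.1], [525.0, 59.9], [515.6, 59.3]] [519.94504759  72.8483974  236.        ]
[481.2 136.2 122. ]
[503.7 135.9 122. ]
[558.2  12.5 122. ]
[536.5   3.3 122. ]
```

View pics/crop1.png

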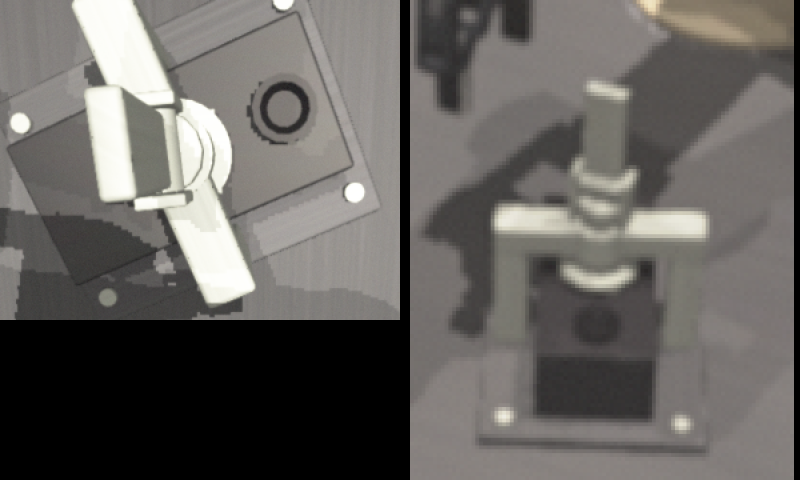

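The crop shows the lever standing between the cheeks, with its thickness roughly along world x. The bolt axis is at (519.5, 72.9), and two estimates agree on it: the screw mean and the lever's end face. The lever top is at about z 230. I'll slide the open fingers around the lever and close.

Call:
jog_arm --rows '[{"ty": -1.5},{"ty": -3.05,"wz": -0.04},{"tx": 2.5,"ty": -3.05,"wz": -0.04},{"tx": 5,"ty": -3.05,"tz": 0.3,"wz": -0.04},{"tx": 7.29,"ty": -3.05,"tz": 0.7,"wz": -0.04},{"tx": 7.29,"ty": -3.05,"tz": 0.7,"wz": -0.04},{"tx": 7.29,"ty": -3.05,"tz": 0.7,"wz": -0.04},{"tx": 7.29,"ty": -3.05,"tz": 0.7,"wz": -0.04,"hand": 4}]'

```text
schema error: expected keys tx, ty, tz, wx, wy, wz, hand
```

Call:
jog_arm --rows '[{"hand": 3},{"hand": 3},{"hand": 3},{"hand": 3},{"hand": 3}]'

```text
schema error: expected keys tx, ty, tz, wx, wy, wz, hand
```

```bash
python3 - <<'E'
from plant import bot, optics
import cv2
print(bot.sense())
a=optics.snapshot("wrist")
cv2.imwrite("pics/w1.png",a["color"][:,:,::-1])
E
```

```text
{'t': 0.15, 'joint_positions': array([-1.23378317e+01,  2.18338700e+01,  7.43703524e+01,  7.89516262e-04,
        8.38593996e+01, -1.23349861e+01]), 'dq': array([ 0.10591394, -0.16602988, -0.14388016, -0.11205176,  0.01254051,
       -0.02681129]), 'joint_efforts': array([ 1.94521621e-03, -4.48624384e+01, -2.31344014e+01, -1.86937300e-04,
        3.77541786e-03, -1.65174959e-05]), 'position': array([5.49775761e+02, 3.07975973e-02, 2.19663301e+02]), 'tool_rot': array([[ 5.12835047e-05,  9.99999413e-01, -1.08184069e-03],
       [ 9.99999967e-01, -5.10123670e-05,  2.50652306e-04],
       [ 2.50596971e-04, -1.08185351e-03, -9.99999383e-01]]), 'ft_force': array([ 0.18044808, -0.69911346,  0.08823292]), 'ft_torque': array([-0.01370496,  0.03976555, -0.01981249]), 'finger_force': 0.0, 'opening': 85.2594655112578}
```

View pics/w1.png

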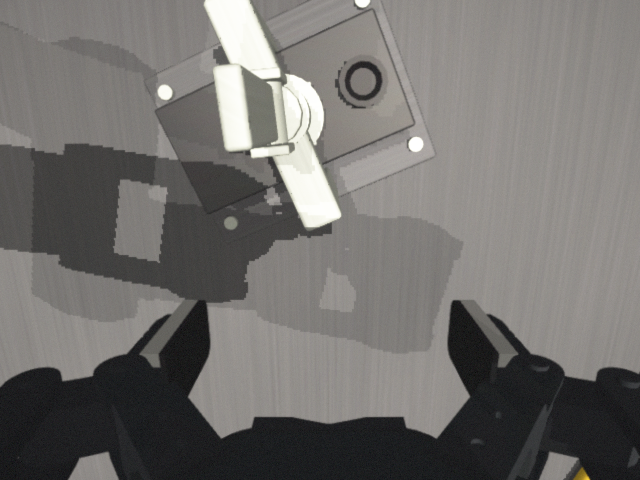

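All keys are required and nothing moved. The picture is unchanged, with the lever's end face still at (232,108).

Call:
jog_arm --rows '[{"tx": 0,"ty": -1.5,"tz": 0,"wx": 0,"wy": 0,"wz": 0,"hand": 8.5},{"tx": 0,"ty": -3.05,"tz": 0,"wx": 0,"wy": 0,"wz": -0.04,"hand": 8.5},{"tx": 2.5,"ty": -3.05,"tz": 0,"wx": 0,"wy": 0,"wz": -0.04,"hand": 8.5},{"tx": 5,"ty": -3.05,"tz": 0.3,"wx": 0,"wy": 0,"wz": -0.04,"hand": 8.5},{"tx": 7.29,"ty": -3.05,"tz": 0.7,"wx": 0,"wy": 0,"wz": -0.04,"hand": 8.5},{"tx": 7.29,"ty": -3.05,"tz": 0.7,"wx": 0,"wy": 0,"wz": -0.04,"hand": 8.5},{"tx": 7.29,"ty": -3.05,"tz": 0.7,"wx": 0,"wy": 0,"wz": -0.04,"hand": 4},{"tx": 7.29,"ty": -3.05,"tz": 0.7,"wx": 0,"wy": 0,"wz": -0.04,"hand": 3}]'

```text
t: 1.0
position: [519.6, 72.2, 213.2]
tool_rot: [[-0.039, 0.999, 0.0], [0.999, 0.039, -0.0], [-0.0, 0.0, -1.0]]
ft_force: [-0.7, 0.7, 0.4]
opening: 58.7
finger_force: 0.0
```

Call:
jog_arm --rows '[{"tx": 0,"ty": 0,"tz": 0,"wx": 0,"wy": 0,"wz": 0,"hand": 3},{"tx": 0,"ty": 0,"tz": 0,"wx": 0,"wy": 0,"wz": 0,"hand": 3},{"tx": 0,"ty": 0,"tz": 0,"wx": 0,"wy": 0,"wz": 0,"hand": 3}]'

```text
t: 1.3
position: [519.5, 72.5, 213.2]
tool_rot: [[-0.039, 0.999, 0.0], [0.999, 0.039, 0.0], [0.0, 0.0, -1.0]]
ft_force: [0.9, -0.7, 0.3]
opening: 29.9
finger_force: 0.0
```

```bash
python3 - <<'E'
from plant import bot, optics
import cv2
s=bot.sense();print({k:s[k].round(2) for k in("joint_positions","position","ft_force","ft_torque")},s["opening"])
a=optics.snapshot("wrist")
cv2.imwrite("pics/w2.png",a["color"][:,:,::-1])
E
```

```text
{'joint_positions': array([-5.  , 19.56, 79.05,  0.  , 81.39, -7.25]), 'position': array([519.54,  72.51, 213.16]), 'ft_force': array([ 0.89, -0.66,  0.3 ]), 'ft_torque': array([-0.01,  0.01,  0.02])} 29.886154302927178
```

View pics/w2.png

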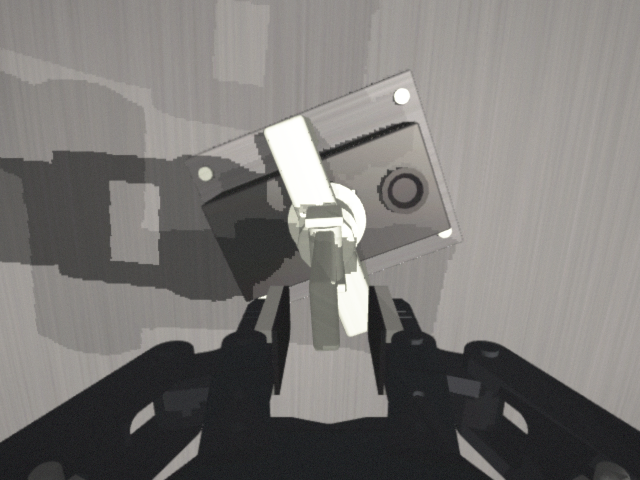

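The lever at (325,345) is centred between the pads at (283) and (375), so I'll close on it.

Call:
jog_arm --rows '[{"tx": 0,"ty": 0,"tz": 0,"wx": 0,"wy": 0,"wz": 0,"hand": 1.2},{"tx": 0,"ty": 0,"tz": 0,"wx": 0,"wy": 0,"wz": 0,"hand": 0.5},{"tx": 0,"ty": 0,"tz": 0,"wx": 0,"wy": 0,"wz": 0,"hand": 0.5},{"tx": 0,"ty": 0,"tz": 0,"wx": 0,"wy": 0,"wz": 0,"hand": 0.5},{"tx": 0,"ty": 0,"tz": 0,"wx": 0,"wy": 0,"wz": 0,"hand": 0.5}]'

```text
t: 1.85
position: [519.3, 72.9, 213.2]
tool_rot: [[-0.04, 0.999, -0.0], [0.999, 0.04, -0.0], [-0.0, -0.0, -1.0]]
ft_force: [-3.6, 0.4, 3.0]
opening: 8.3
finger_force: 62.4
```

```bash
cat > st.py <<'E'
from plant import bot
s=bot.sense();print("t",s["t"],{k:s[k].round(3).tolist() for k in("position","ft_force","ft_torque")},"q1,6",s["joint_positions"][[0,5]].round(1),s["opening"],s["finger_force"])
E
python3 st.py
```

```text
t 1.85 {'position': [519.284, 72.945, 213.25], 'ft_force': [-3.609, 0.387, 3.037], 'ft_torque': [0.011, 0.709, -0.033]} q1,6 [-5.  -7.2] 8.280206049209289 62.39991545677185
```

Call:
jog_arm --rows '[{"tx": 0,"ty": 0,"tz": 0.01,"wx": 0,"wy": 0,"wz": 0.05,"hand": 0.5},{"tx": 0,"ty": 0,"tz": 0.02,"wx": 0,"wy": 0,"wz": 0.11,"hand": 0.5},{"tx": 0,"ty": 0,"tz": 0.03,"wx": 0,"wy": 0,"wz": 0.17,"hand": 0.5},{"tx": 0,"ty": 0,"tz": 0.045,"wx": 0,"wy": 0,"wz": 0.23,"hand": 0.5},{"tx": 0,"ty": 0,"tz": 0.055,"wx": 0,"wy": 0,"wz": 0.29,"hand": 0.5},{"tx": 0,"ty": 0,"tz": 0.065,"wx": 0,"wy": 0,"wz": 0.35,"hand": 0.5},{"tx": 0,"ty": 0,"tz": 0.08,"wx": 0,"wy": 0,"wz": 0.41,"hand": 0.5},{"tx": 0,"ty": 0,"tz": 0.085,"wx": 0,"wy": 0,"wz": 0.45,"hand": 0.5}]'

```text
t: 2.65
position: [519.2, 72.9, 212.4]
tool_rot: [[0.4, 0.916, -0.001], [0.916, -0.4, -0.0], [-0.0, -0.0, -1.0]]
ft_force: [-4.5, 0.5, 4.1]
opening: 8.2
finger_force: 62.5
```

```bash
python3 st.py
```

```text
t 2.65 {'position': [519.209, 72.872, 212.364], 'ft_force': [-4.451, 0.457, 4.115], 'ft_torque': [-0.081, 0.802, 0.046]} q1,6 [-5.  18.7] 8.207455531777915 62.45293378829956
```

Call:
jog_arm --rows '[{"tx": 0,"ty": 0,"tz": 0.01,"wx": 0,"wy": 0,"wz": 0.06,"hand": 0.5},{"tx": 0,"ty": 0,"tz": 0.02,"wx": 0,"wy": 0,"wz": 0.12,"hand": 0.5},{"tx": 0,"ty": 0,"tz": 0.035,"wx": 0,"wy": 0,"wz": 0.18,"hand": 0.5},{"tx": 0,"ty": 0,"tz": 0.045,"wx": 0,"wy": 0,"wz": 0.24,"hand": 0.5},{"tx": 0,"ty": 0,"tz": 0.055,"wx": 0,"wy": 0,"wz": 0.3,"hand": 0.5},{"tx": 0,"ty": 0,"tz": 0.07,"wx": 0,"wy": 0,"wz": 0.36,"hand": 0.5},{"tx": 0,"ty": 0,"tz": 0.08,"wx": 0,"wy": 0,"wz": 0.42,"hand": 0.5},{"tx": 0,"ty": 0,"tz": 0.09,"wx": 0,"wy": 0,"wz": 0.48,"hand": 0.5}]'

```text
t: 3.45
position: [519.1, 72.9, 211.5]
tool_rot: [[0.778, 0.628, -0.001], [0.628, -0.778, -0.0], [-0.001, -0.0, -1.0]]
ft_force: [-4.5, -0.3, 5.0]
opening: 8.5
finger_force: 62.5
```

```bash
python3 st.py
```

```text
t 3.45 {'position': [519.08, 72.867, 211.461], 'ft_force': [-4.487, -0.297, 5.012], 'ft_torque': [-0.071, 0.959, 0.035]} q1,6 [-5.  46.2] 8.51016390606401 62.46419548988342
```

Still free.

Call:
jog_arm --rows '[{"tx": 0,"ty": 0,"tz": 0.01,"wx": 0,"wy": 0,"wz": 0.06,"hand": 0.5},{"tx": 0,"ty": 0,"tz": 0.02,"wx": 0,"wy": 0,"wz": 0.12,"hand": 0.5},{"tx": 0,"ty": 0,"tz": 0.035,"wx": 0,"wy": 0,"wz": 0.18,"hand": 0.5},{"tx": 0,"ty": 0,"tz": 0.045,"wx": 0,"wy": 0,"wz": 0.24,"hand": 0.5},{"tx": 0,"ty": 0,"tz": 0.055,"wx": 0,"wy": 0,"wz": 0.3,"hand": 0.5},{"tx": 0,"ty": 0,"tz": 0.07,"wx": 0,"wy": 0,"wz": 0.36,"hand": 0.5},{"tx": 0,"ty": 0,"tz": 0.08,"wx": 0,"wy": 0,"wz": 0.42,"hand": 0.5},{"tx": 0,"ty": 0,"tz": 0.09,"wx": 0,"wy": 0,"wz": 0.48,"hand": 0.5}]'

```text
t: 4.25
position: [518.9, 73.0, 210.6]
tool_rot: [[0.98, 0.197, -0.001], [0.197, -0.98, -0.0], [-0.001, -0.0, -1.0]]
ft_force: [-6.0, 0.8, 5.1]
opening: 8.2
finger_force: 62.5
```

```bash
python3 st.py
```

```text
t 4.25 {'position': [518.928, 72.964, 210.554], 'ft_force': [-6.026, 0.804, 5.103], 'ft_torque': [0.027, 1.05, 0.032]} q1,6 [-4.9 73.7] 8.155326285134029 62.52284646034241
```

Call:
jog_arm --rows '[{"tx": -0.02,"ty": 0,"tz": 0.01,"wx": 0,"wy": 0,"wz": 0.06,"hand": 0.5},{"tx": -0.04,"ty": 0,"tz": 0.02,"wx": 0,"wy": 0,"wz": 0.12,"hand": 0.5},{"tx": -0.06,"ty": 0,"tz": 0.035,"wx": 0,"wy": 0,"wz": 0.18,"hand": 0.5},{"tx": -0.06,"ty": 0,"tz": 0.045,"wx": 0,"wy": 0,"wz": 0.24,"hand": 0.5},{"tx": -0.06,"ty": 0,"tz": 0.055,"wx": 0,"wy": 0,"wz": 0.3,"hand": 0.5},{"tx": -0.06,"ty": 0,"tz": 0.07,"wx": 0,"wy": 0,"wz": 0.36,"hand": 0.5},{"tx": -0.06,"ty": 0,"tz": 0.08,"wx": 0,"wy": 0,"wz": 0.42,"hand": 0.5},{"tx": -0.06,"ty": 0,"tz": 0.09,"wx": 0,"wy": 0,"wz": 0.48,"hand": 0.5}]'

```text
t: 5.05
position: [518.4, 73.0, 209.8]
tool_rot: [[0.961, -0.277, -0.001], [-0.277, -0.961, 0.0], [-0.001, 0.0, -1.0]]
ft_force: [-4.2, 1.1, 5.3]
opening: 8.1
finger_force: 62.7
```

```bash
python3 st.py
```

```text
t 5.05 {'position': [518.448, 73.021, 209.8], 'ft_force': [-4.241, 1.144, 5.332], 'ft_torque': [0.179, 0.943, 0.224]} q1,6 [ -5.  101.1] 8.083110596852919 62.654582262039185
```

Torque is up by about 0.19 N m, so the foot has touched. I'll nudge in small steps from here.

Call:
jog_arm --rows '[{"tx": 0,"ty": 0,"tz": 0.005,"wx": 0,"wy": 0,"wz": 0.03,"hand": 0.5},{"tx": 0,"ty": 0,"tz": 0.01,"wx": 0,"wy": 0,"wz": 0.06,"hand": 0.5}]'

```text
t: 5.25
position: [518.5, 73.1, 209.7]
tool_rot: [[0.943, -0.333, -0.001], [-0.333, -0.943, 0.0], [-0.001, -0.0, -1.0]]
ft_force: [-5.1, 1.2, 5.8]
opening: 7.9
finger_force: 62.7
```

```bash
python3 st.py
```

```text
t 5.25 {'position': [518.461, 73.057, 209.709], 'ft_force': [-5.144, 1.212, 5.83], 'ft_torque': [0.201, 0.951, 0.284]} q1,6 [ -5.  104.5] 7.913729648863374 62.66522169113159
```

Call:
jog_arm --rows '[{"tx": 0,"ty": 0,"tz": 0.004,"wx": 0,"wy": 0,"wz": 0.02,"hand": 0.5},{"tx": 0,"ty": 0,"tz": 0.008,"wx": 0,"wy": 0,"wz": 0.04,"hand": 0.5}]'

```text
t: 5.45
position: [518.5, 73.1, 209.7]
tool_rot: [[0.929, -0.37, -0.001], [-0.37, -0.929, 0.0], [-0.001, 0.0, -1.0]]
ft_force: [-4.8, 1.1, 5.9]
opening: 8.2
finger_force: 62.7
```

```bash
python3 st.py
```

```text
t 5.45 {'position': [518.457, 73.061, 209.658], 'ft_force': [-4.823, 1.07, 5.876], 'ft_torque': [0.191, 1.025, 0.298]} q1,6 [ -5.  106.8] 8.206277026467165 62.6955771446228
```

The excess is about 0.26 N m (roughly 16 N), which is snug. I'll hold there, then test a tiny fold to find which way the lever goes.

Call:
jog_arm --rows '[{"tx": 0,"ty": 0,"tz": 0,"wx": 0,"wy": 0,"wz": 0,"hand": 0.5},{"tx": 0,"ty": 0,"tz": 0,"wx": 0,"wy": 0,"wz": 0,"hand": 0.5},{"tx": 0,"ty": 0,"tz": 0,"wx": 0,"wy": 0,"wz": 0,"hand": 0.5},{"tx": 0,"ty": 0,"tz": 0,"wx": 0,"wy": 0,"wz": 0.015,"hand": 0.5}]'

```text
t: 5.85
position: [518.4, 73.1, 209.6]
tool_rot: [[0.924, -0.383, -0.001], [-0.383, -0.924, 0.0], [-0.001, -0.0, -1.0]]
ft_force: [-5.6, 1.4, 5.6]
opening: 7.7
finger_force: 62.7
```

```bash
python3 st.py
```

```text
t 5.85 {'position': [518.445, 73.087, 209.644], 'ft_force': [-5.637, 1.359, 5.571], 'ft_torque': [0.145, 1.002, 0.325]} q1,6 [ -5.  107.6] 7.690989460257749 62.671122550964355
```

Call:
jog_arm --rows '[{"tx": 0,"ty": -0.09,"tz": 0,"wx": -0.015,"wy": 0,"wz": 0,"hand": 0.5},{"tx": 0,"ty": -0.18,"tz": 0,"wx": -0.03,"wy": 0,"wz": 0,"hand": 0.5},{"tx": 0,"ty": -0.18,"tz": 0,"wx": -0.03,"wy": 0,"wz": 0,"hand": 0.5}]'

```text
t: 6.15
position: [518.9, 74.0, 209.6]
tool_rot: [[0.924, -0.383, -0.013], [-0.383, -0.923, -0.03], [-0.001, 0.033, -0.999]]
ft_force: [-7.8, -5.0, 6.9]
opening: 8.2
finger_force: 62.8
```

```bash
python3 st.py
```

```text
t 6.15 {'position': [518.879, 74.016, 209.617], 'ft_force': [-7.848, -4.972, 6.928], 'ft_torque': [-0.576, 1.34, 0.2]} q1,6 [ -3.9 108.9] 8.176429248049391 62.76660741030355
```

Call:
jog_arm --rows '[{"tx": 0,"ty": -0.1,"tz": 0.01,"wx": -0.017,"wy": 0,"wz": 0,"hand": 0.5},{"tx": 0,"ty": -0.2,"tz": 0.02,"wx": -0.033,"wy": 0,"wz": 0,"hand": 0.5},{"tx": 0,"ty": -0.2,"tz": 0.02,"wx": -0.033,"wy": 0,"wz": 0,"hand": 0.5}]'

```text
t: 6.45
position: [519.4, 75.2, 209.6]
tool_rot: [[0.923, -0.383, -0.027], [-0.384, -0.921, -0.062], [-0.001, 0.067, -0.998]]
ft_force: [-9.6, -8.2, 9.1]
opening: 7.9
finger_force: 63.1
```

```bash
python3 st.py
```

```text
t 6.45 {'position': [519.426, 75.2, 209.563], 'ft_force': [-9.624, -8.191, 9.103], 'ft_torque': [-1.078, 1.598, 0.103]} q1,6 [ -2.8 110.3] 7.9240586750655275 63.10402608476579
```

Force keeps building in this direction, so it looks like the stop. I'll try the other way.

Call:
jog_arm --rows '[{"tx": 0,"ty": 0.13,"tz": -0.01,"wx": 0.021,"wy": 0,"wz": 0,"hand": 0.5},{"tx": 0,"ty": 0.26,"tz": -0.02,"wx": 0.042,"wy": 0,"wz": 0,"hand": 0.5},{"tx": 0,"ty": 0.38,"tz": -0.02,"wx": 0.063,"wy": 0,"wz": 0,"hand": 0.5},{"tx": 0,"ty": 0.38,"tz": -0.02,"wx": 0.063,"wy": 0,"wz": 0,"hand": 0.5}]'

```text
t: 6.85
position: [518.5, 73.0, 209.7]
tool_rot: [[0.923, -0.384, -0.0], [-0.384, -0.923, 0.002], [-0.001, -0.002, -1.0]]
ft_force: [-4.2, 3.1, 3.7]
opening: 7.8
finger_force: 62.4
```

```bash
python3 st.py
```

```text
t 6.85 {'position': [518.478, 73.035, 209.656], 'ft_force': [-4.186, 3.066, 3.655], 'ft_torque': [0.53, 0.895, 0.151]} q1,6 [ -5.  107.6] 7.812926794858076 62.44398593902588
```

Call:
jog_arm --rows '[{"tx": 0,"ty": 0.12,"tz": 0,"wx": 0.02,"wy": 0,"wz": 0,"hand": 0.5},{"tx": 0,"ty": 0.25,"tz": 0,"wx": 0.041,"wy": 0,"wz": 0,"hand": 0.5},{"tx": 0,"ty": 0.37,"tz": 0.01,"wx": 0.061,"wy": 0,"wz": 0,"hand": 0.5},{"tx": 0,"ty": 0.37,"tz": 0.01,"wx": 0.061,"wy": 0,"wz": 0,"hand": 0.5}]'

```text
t: 7.25
position: [517.1, 69.7, 209.6]
tool_rot: [[0.923, -0.383, 0.023], [-0.384, -0.921, 0.058], [-0.001, -0.063, -0.998]]
ft_force: [-4.7, 4.6, 4.3]
opening: 8.2
finger_force: 62.4
```

```bash
python3 st.py
```

```text
t 7.25 {'position': [517.128, 69.658, 209.556], 'ft_force': [-4.653, 4.645, 4.305], 'ft_torque': [0.591, 0.803, 0.229]} q1,6 [ -7.2 104.8] 8.217875911048079 62.41884112358093
```

The lever moves freely this way: fold direction is +tool y. Next I'll fold along an arc of about 63.5 mm radius while gripped.

Call:
jog_arm --rows '[{"tx": 0,"ty": 0.63,"tz": 0.03,"wx": 0.1,"wy": 0,"wz": 0,"hand": 0.5},{"tx": 0,"ty": 1.26,"tz": 0.13,"wx": 0.2,"wy": 0,"wz": 0,"hand": 0.5},{"tx": 0,"ty": 1.88,"tz": 0.28,"wx": 0.3,"wy": 0,"wz": 0,"hand": 0.5},{"tx": 0,"ty": 2.47,"tz": 0.5,"wx": 0.4,"wy": 0,"wz": 0,"hand": 0.5},{"tx": 0,"ty": 2.47,"tz": 0.5,"wx": 0.4,"wy": 0,"wz": 0,"hand": 0.5}]'

```text
t: 7.75
position: [507.6, 46.2, 202.3]
tool_rot: [[0.922, -0.347, 0.171], [-0.387, -0.824, 0.414], [-0.003, -0.448, -0.894]]
ft_force: [-1.0, 8.8, -4.7]
opening: 8.4
finger_force: 61.5
```

```bash
echo 'print(s["tool_rot"].round(3).tolist(),s["joint_positions"].round(1))'>>st.py; python3 st.py
```

```text
t 7.75 {'position': [507.614, 46.249, 202.263], 'ft_force': [-1.044, 8.783, -4.672], 'ft_torque': [1.187, 0.124, 0.524]} q1,6 [-22.6  82.2] 8.39057030750958 61.48356445133686
[[0.922, -0.347, 0.171], [-0.387, -0.824, 0.414], [-0.003, -0.448, -0.894]] [-22.6  16.   91.6  27.7  74.4  82.2]
```

Call:
jog_arm --rows '[{"tx": 0,"ty": 0.63,"tz": 0.03,"wx": 0.1,"wy": 0,"wz": 0,"hand": 0.5},{"tx": 0,"ty": 1.26,"tz": 0.13,"wx": 0.2,"wy": 0,"wz": 0,"hand": 0.5},{"tx": 0,"ty": 1.88,"tz": 0.28,"wx": 0.3,"wy": 0,"wz": 0,"hand": 0.5},{"tx": 0,"ty": 2.47,"tz": 0.5,"wx": 0.4,"wy": 0,"wz": 0,"hand": 0.5},{"tx": 0,"ty": 2.47,"tz": 0.5,"wx": 0.4,"wy": 0,"wz": 0,"hand": 0.5}]'

```text
t: 8.25
position: [500.2, 29.0, 185.9]
tool_rot: [[0.923, -0.254, 0.289], [-0.385, -0.597, 0.704], [-0.006, -0.761, -0.649]]
ft_force: [6.7, 15.7, -8.0]
opening: 7.9
finger_force: 60.3
```

```bash
python3 st.py
```

```text
t 8.25 {'position': [500.175, 29.048, 185.94], 'ft_force': [6.66, 15.704, -7.986], 'ft_torque': [0.759, -0.451, 0.087]} q1,6 [-35.8  57.9] 7.87473772942319 60.34777484368533
[[0.923, -0.254, 0.289], [-0.385, -0.597, 0.704], [-0.006, -0.761, -0.649]] [-35.8  20.9 100.7  48.9  79.1  57.9]
```

Call:
jog_arm --rows '[{"tx": 0,"ty": 0.62,"tz": 0.13,"wx": 0.1,"wy": 0,"wz": 0,"hand": 0.5},{"tx": 0,"ty": 1.23,"tz": 0.27,"wx": 0.2,"wy": 0,"wz": 0,"hand": 0.5},{"tx": 0,"ty": 1.83,"tz": 0.43,"wx": 0.3,"wy": 0,"wz": 0,"hand": 0.5},{"tx": 0,"ty": 2.41,"tz": 0.64,"wx": 0.4,"wy": 0,"wz": 0,"hand": 0.5},{"tx": 0,"ty": 2.41,"tz": 0.64,"wx": 0.4,"wy": 0,"wz": 0,"hand": 0.5}]'

```text
t: 8.75
position: [496.1, 20.1, 163.8]
tool_rot: [[0.924, -0.12, 0.363], [-0.382, -0.274, 0.883], [-0.007, -0.954, -0.299]]
ft_force: [10.2, 19.9, 0.1]
opening: 7.6
finger_force: 60.8
```

```bash
python3 st.py
```

```text
t 8.75 {'position': [496.109, 20.09, 163.802], 'ft_force': [10.191, 19.903, 0.09], 'ft_torque': [0.924, -0.69, -0.436]} q1,6 [-43.6  37. ] 7.61551717888798 60.76493280024238
[[0.924, -0.12, 0.363], [-0.382, -0.274, 0.883], [-0.007, -0.954, -0.299]] [-43.6  33.1 107.2  62.8  89.5  37. ]
```

Call:
jog_arm --rows '[{"tx": 0,"ty": 0.3,"tz": 0.11,"wx": 0.05,"wy": 0,"wz": 0,"hand": 0.5},{"tx": 0,"ty": 0.6,"tz": 0.23,"wx": 0.1,"wy": 0,"wz": 0,"hand": 0.5},{"tx": 0,"ty": 1.19,"tz": 0.36,"wx": 0.2,"wy": 0,"wz": 0,"hand": 0.5},{"tx": 0,"ty": 1.77,"tz": 0.51,"wx": 0.3,"wy": 0,"wz": 0,"hand": 0.5},{"tx": 0,"ty": 1.85,"tz": 0.51,"wx": 0.31,"wy": 0,"wz": 0,"hand": 0.5},{"tx": 0,"ty": 1.85,"tz": 0.51,"wx": 0.31,"wy": 0,"wz": 0,"hand": 0.5}]'

```text
t: 9.35
position: [495.8, 18.6, 148.8]
tool_rot: [[0.925, 0.003, 0.38], [-0.38, 0.01, 0.925], [-0.001, -1.0, 0.01]]
ft_force: [1.7, 2.6, 30.2]
opening: 8.2
finger_force: 61.4
```

```bash
python3 st.py; python3 - <<'E'
from plant import optics
import cv2
a=optics.snapshot("scene")["color"][160:340,240:440]
cv2.imwrite("pics/s3.png",cv2.resize(a,None,fx=3,fy=3,interpolation=3)[:,:,::-1])
E
```

```text
t 9.35 {'position': [495.793, 18.626, 148.801], 'ft_force': [1.75, 2.558, 30.235], 'ft_torque': [4.218, -1.702, -0.17]} q1,6 [-45.2  23.8] 8.156731957495706 61.42677713811281
[[0.925, 0.003, 0.38], [-0.38, 0.01, 0.925], [-0.001, -1.0, 0.01]] [-45.2  45.4 109.1  69.4 100.2  23.8]
```

View pics/s3.png

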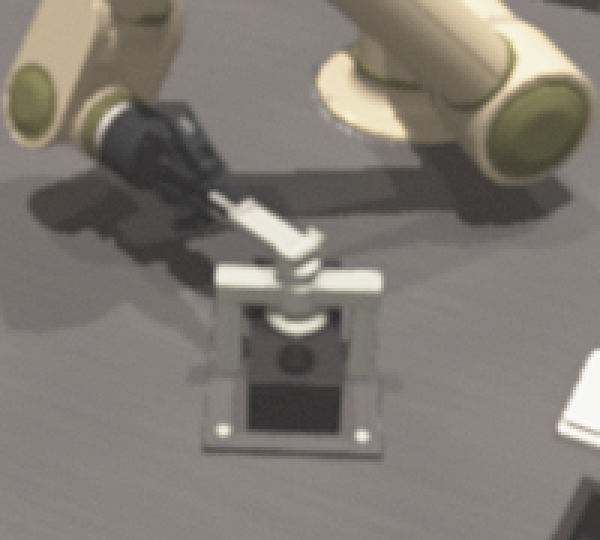

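The lever is flat, pointing up-left to the gripper at (240,205) in the crop, and it is bearing on its stop. I'll relieve the push, open and back straight out.

Call:
jog_arm --rows '[{"tx": 0,"ty": -0.15,"tz": 0,"wx": 0,"wy": 0,"wz": 0,"hand": 0.5},{"tx": 0,"ty": -0.3,"tz": 0,"wx": 0,"wy": 0,"wz": 0,"hand": 0.5},{"tx": 0,"ty": -0.3,"tz": 0,"wx": 0,"wy": 0,"wz": 0,"hand": 0.5}]'

```text
t: 9.7
position: [495.9, 18.8, 150.0]
tool_rot: [[0.925, 0.001, 0.38], [-0.38, 0.002, 0.925], [0.0, -1.0, 0.002]]
ft_force: [2.9, 4.3, 13.3]
opening: 7.6
finger_force: 61.0
```

```bash
python3 st.py
```

```text
t 9.7 {'position': [495.934, 18.849, 150.042], 'ft_force': [2.885, 4.334, 13.276], 'ft_torque': [1.754, -0.692, -0.125]} q1,6 [-45.2  24.2] 7.622700634854595 61.034095287323
[[0.925, 0.001, 0.38], [-0.38, 0.002, 0.925], [0.0, -1.0, 0.002]] [-45.2  45.  109.1  69.3  99.9  24.2]
```

Call:
jog_arm --rows '[{"tx": 0,"ty": -0.1,"tz": 0,"wx": 0,"wy": 0,"wz": 0,"hand": 0.5},{"tx": 0,"ty": -0.1,"tz": 0,"wx": 0,"wy": 0,"wz": 0,"hand": 2.5},{"tx": 0,"ty": -0.1,"tz": 0,"wx": 0,"wy": 0,"wz": 0,"hand": 2.5},{"tx": 0,"ty": -0.1,"tz": 0,"wx": 0,"wy": 0,"wz": 0,"hand": 2.5},{"tx": 0,"ty": -0.1,"tz": -1,"wx": 0,"wy": 0,"wz": 0,"hand": 2.5},{"tx": 0,"ty": -0.1,"tz": -3,"wx": 0,"wy": 0,"wz": 0,"hand": 2.5},{"tx": 0,"ty": -0.1,"tz": -5,"wx": 0,"wy": 0,"wz": 0,"hand": 2.5},{"tx": 0,"ty": -0.1,"tz": -7,"wx": 0,"wy": 0,"wz": 0,"hand": 2.5}]'

```text
t: 10.5
position: [468.6, -48.2, 149.6]
tool_rot: [[0.923, -0.001, 0.384], [-0.384, -0.0, 0.923], [-0.0, -1.0, -0.001]]
ft_force: [0.2, 0.3, -0.8]
opening: 25.1
finger_force: 0.0
```

Call:
jog_arm --rows '[{"tx": 0,"ty": 0,"tz": 0,"wx": 0,"wy": 0,"wz": 0,"hand": 2.5},{"tx": 0,"ty": 0,"tz": 0,"wx": 0,"wy": 0,"wz": 0,"hand": 2.5}]'

```text
t: 10.7
position: [469.1, -47.2, 149.7]
tool_rot: [[0.923, -0.0, 0.385], [-0.385, 0.0, 0.923], [-0.0, -1.0, -0.0]]
ft_force: [0.0, 0.2, -0.2]
opening: 25.2
finger_force: 0.0
```

```bash
python3 st.py; python3 - <<'E'
from plant import optics
import cv2,pickle,numpy as np
a=optics.snapshot("scene");b=optics.snapshot("wrist")["color"];pickle.dump(a,open("s4.pkl","wb"))
a=a["color"][160:340,240:440]
o=np.zeros((480,800,3),np.uint8);o[:360,:400]=cv2.resize(a,(400,360),interpolation=3);o[:300,400:]=cv2.resize(b,(400,300))
cv2.imwrite("pics/s4.png",o[:,:,::-1])
E
```

```text
t 10.7 {'position': [469.09, -47.235, 149.691], 'ft_force': [0.047, 0.152, -0.248], 'ft_torque': [-0.454, 0.216, -0.052]} q1,6 [-53.4  24.5] 25.198588669007336 0.0
[[0.923, -0.0, 0.385], [-0.385, 0.0, 0.923], [-0.0, -1.0, -0.0]] [-53.4  45.3 106.8  62.3 103.9  24.5]
```

View pics/s4.png

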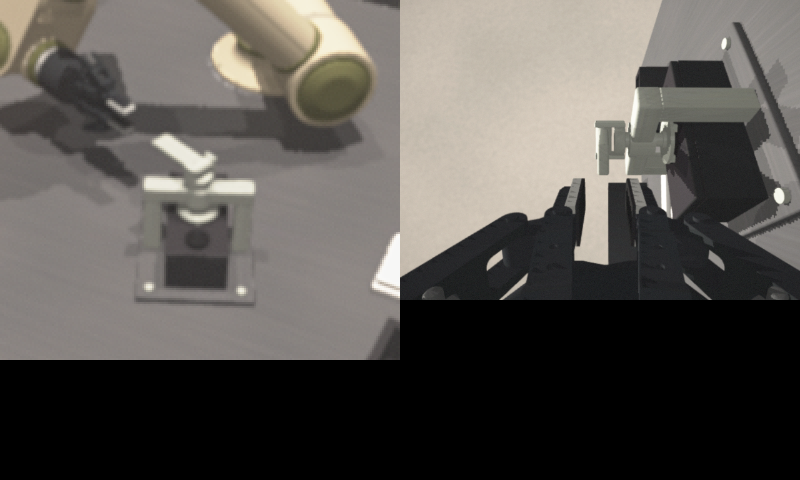

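The lever is released and lies flat: in the crop it runs from (165,142) to the pivot near (205,163), with the gripper clear at (120,105). I'll check numerically that the lever is flat and the bolt hasn't turned.

```bash
python3 - <<'E'
import pickle,numpy as np,cv2
from h import *
a=pickle.load(open("s4.pkl","rb"))
p=np.array([518.5,73,147.]);
for az in(-0.15,0,0.15):
  for el in (0,0.15):
    th=np.arctan2(-.924,-.383)+az;f=np.array([np.cos(th),np.sin(th),0]);l=np.array([-f[1],f[0],0])
    d=f*np.cos(el)+np.array([0,0,np.sin(el)]);n=np.cross(d,l);n=n*np.sign(n[2])
    q=proj(a,[p+80*d+14*l+5*n,p+80*d-14*l+5*n,p+20*d+14*l+5*n,p+20*d-14*l+5*n]);print(az,el,q.round(1).tolist())
o=cv2.resize(a["color"][215:265,305:365],(720,600),interpolation=3)
cv2.imwrite("pics/s5.png",o[:,:,::-1])
E
```

```text
-0.15 0 [[318.1, 229.2], [326.5, 225.9], [330.4, 240.9], [339.0, 237.3]]
-0.15 0.15 [[318.5, 226.0], [327.0, 222.7], [330.6, 240.2], [339.3, 236.7]]
0 0 [[315.1, 231.2], [322.7, 227.1], [330.0, 241.7], [337.7, 237.4]]
0 0.15 [[315.5, 228.0], [323.1, 223.9], [330.3, 241.0], [337.9, 236.7]]
0.15 0 [[312.5, 233.4], [319.1, 228.6], [329.8, 242.5], [336.3, 237.5]]
0.15 0.15 [[313.0, 230.2], [319.6, 225.4], [330.1, 241.8], [336.6, 236.8]]
```

View pics/s5.png

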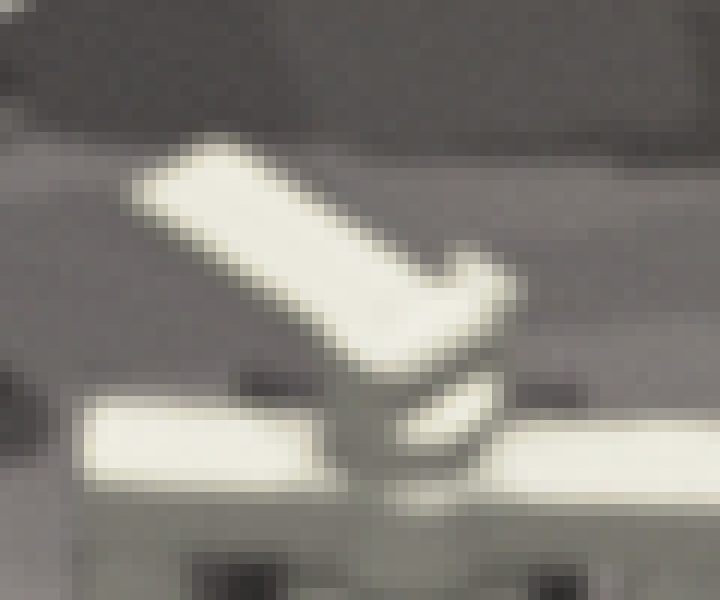

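The tip corners at (316.3,230.8) and (323.8,226.7) match the prediction for a flat lever with the bolt unturned, so I'll hand in.

```bash
python3 -c "
from plant import bot
print(bot.job_done())"
```

```text
the job is handed in; nothing more can be done
None
```

The job is handed in: I screwed the lever bolt down to snug (about 18 N on the foot, estimated from the turning torque), folded the lever flat and let go with the gripper clear; the judge's result was not shown, and I did not measure the final clamp force.

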